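Swap the tub at the back of the condiment caddy

ROBOT

A 6-joint arm with a two-finger parallel gripper is mounted at the origin on the work surface. World frame = base frame: x ahead of the robot, y to its left, z up, the work surface at z = 0. Lengths are in mm, angles in rad, forces in N, time in s.
With the tool pointing down it reaches from about 350 to 875 mm from the base axis. Payload 4.2 kg.
Tool frame: the origin (TCP) lies at the very end of the fingers, on their centre line; the grasp point (between the pads) lies arm.grip_point_offset behind it (arm.grip_point_offset is the distance from the TCP to the grasp point, in mm); z points along the fingers, y is the line along which they close (so a half turn about z gives the same grasp; the last joint's range is limited). The gripper opens to 85 mm and grips with 20 to 120 N. Pads are 22 mm wide; open, the fingers measure 114 mm over their backs; the gripper's body (76 mm by 85 mm) begins 54 mm behind the grasp point. The pads swing forward as they close: fully open they stand 13 mm farther back than shut.
Start: joints at [1.396, 0.385, 0.008, 0, -1.194, -0.259], TCP at [262.668, 567.102, 231.312] pointing down, gripper open.
Joint ranges: [-3.14, 3.14], [-1.21, 2.06], [-1.07, 1.41], [-3.16, 2.05], [-2.99, -0.16], [-3.1, 3.1]. Speed limits (rad/s): [2.79, 2.79, 3.14, 3.14, 3.14, 3.14].

INTERFACE

Orientations are given as a unit quaternion [x, y, z, w].
In Python, from bench import arm, cams, ticket gives the robot as it stands.
- The arm moves only by the tool servo_tool, never from a script. Its argument "commands" is a list that holds one entry, the list of rows, each a list of 7 numbers: the closure in counts, from 0 (fully open) to 255 (shut), then the shift along the tool's x, y, z in m, then the turn, a rotation vector about the tool's x, y, z in degrees. In form: [[[grip, x, y, z, ax, ay, az], ...]]. A call has 1 to 10 rows; each row shifts and turns the commanded pose from where the row before left it, along the tool's axes as they then stand; what a row does not reach is not made up. A row lasts 1/12 s, in which the tool goes at most 41.7 mm and 7.16 degrees, less where a joint would pass 70% of its speed; a pose out of reach is approached as far as the arm can. A call with a gripper value outside its range is refused whole. The fingers move at their own pace and stop on an object; the grip force is fixed at half the most. Time passes only in rows, so rows that do not move let the fingers close. It gives the time, the measured TCP pose, the force, the opening and the grip force at its end, in the units of the state.
- arm.read_state(): the state, without advancing time (a new reading comes with each control period).
- cams.get_image(name): name is "side" or "top"; returns a dict with "frame" (400x640x3 uint8, blue, green, red), "K" (3x3 intrinsics, pixels), "T" (4x4, takes a point from camera to world coordinates). Camera axes: x right, y up, looking along -z (the intrinsics and any distortion apply to the point x, -y, -z); pixel columns grow to the right and rows downward; lengths in mm; the calibration is good to about 2 mm. A picture is of the moment at which its call begins. There is no depth.
- ticket.job_done(): hands the job in; it is judged then, once.
The state is a dict: "clock": time; "joints": joint angles; "joint_vel": joint speeds; "joint_efforts": joint torques, N m; "position": TCP position; "ee_rot": TCP orientation; "contact_force": force on the tool from outside, world axes, zero at the start; "wrist_torque": the same for the moment, N m; "gripper_width": finger opening in mm; "grasp_force": force on a finger pad.
Only numpy, scipy, OpenCV 4.12 (cv2) and the standard library are available. Lean on these libraries where they do the work, as an engineer would, in place of code of your own. Each camera call takes 0.05 s, during which the arm holds its last target. There are 200 camera calls.

TASK

Yesterday's yellow-lidded tub stands at the back of the condiment caddy, behind the red-lidded and blue-lidded shakers, and has to be changed for the fresh green-lidded tub: first stand both shakers on the white board at the side, next put the yellow-lidded tub into the black return tray, then stand the green-lidded tub centred on the pad where the yellow one was, and last put each shaker back on the very pad it came from. Leave the two cans beside the tub where they are, let everything stand upright, and set things down rather than dropping them.

Things in the scene. Friction and masses are not known exactly. Their poses are not given: they have to be found in the camera images.
- red_shaker_grip (a point): grip point of the red-lidded shaker: round steel, 56 mm across, 118 mm tall, lid the top 20 mm. The point is on its axis, 80 mm above its underside; z up. At the start it stands on a front pad of the caddy, the blue one on the other (12 mm clear). Grip at this height, fingers to its front and back (closing along the caddy's x): they pass above tubs and cans and clear of the other shaker.
- blue_shaker_grip (a point): grip point of the blue-lidded shaker: round steel, 56 mm across, 118 mm tall, lid the top 20 mm. The point is on its axis, 80 mm above its underside; z up. At the start it stands on a front pad of the caddy, the red one on the other (12 mm clear). Grip at this height, fingers to its front and back (closing along the caddy's x): they pass above tubs and cans and clear of the other shaker.
- old_tub_mid (a point): middle of the yellow-lidded tub: round, white plastic, 60 mm across (lid 62, foot 54), 50 mm tall. The point is on its axis, 25 mm above its underside; z up. At the start it stands on the caddy's back middle pad, 8 mm clear behind the shakers, a can 12 mm clear on either side: once the shakers are gone, grip it front and back (closing along the caddy's x).
- fresh_tub_mid (a point): middle of the green-lidded tub: round, white plastic, 60 mm across (lid 62, foot 54), 50 mm tall. The point is on its axis, 25 mm above its underside; z up. At the start it stands free on the bare counter between the robot and the caddy.
- caddy: condiment caddy: fixed metal tray, 168 (x) by 224 (y) mm, floor 4 mm above the counter, lip 14 mm high, five round black pads flush with its floor. Origin at counter height (z = 0) under the back middle pad's centre; x points to its back, y left, z up. Pads at (x, y): back middle (0, 0), front (-56, 34) and (-56, -34), back (0, 72) and (0, -72) mm. Back lip at x = 68, front lip at -100 mm.
- board: the white plastic board, fixed, flat, 180 mm (x) by 220 mm (y) and 12 mm thick, lying on the counter to one side of the caddy. Its origin is the centre of its underside, z up. Empty at the start; room for both shakers side by side along its y.
- return_tray: black return tray: fixed, 200 x 200 mm outside, walls 4 mm thick and 20 mm high, inner floor 4 mm above the counter, on the other side of the caddy. Origin at the centre of its underside, z up, x to its far side. A loose used steel cup (56 mm across, 40 mm tall) stands in its far half, at about (58, 0) mm of its frame; the rest is free.
- left_can_mid (a point): middle of the squat steel can with a terracotta label, 60 mm across and 45 mm tall, that stands on the caddy's back left (+y) pad, 72 mm from the back middle pad (12 mm clear of the tub there). The point lies on its axis, 22 mm above its underside. It stays where it is.
- right_can_mid (a point): middle of the squat steel can with a terracotta label, 60 mm across and 45 mm tall, that stands on the caddy's back right (-y) pad, 72 mm from the back middle pad (12 mm clear of the tub there). The point lies on its axis, 22 mm above its underside. It stays where it is.
Things that resemble listed ones, but are neither listed nor needed, are in the scene too. Leave any pink or purple look-alike of the part that bears fresh_tub_mid alone.

How it is judged (in metres and radians):
On the way, in this order (a step that is already met when the one before it is completed fails the run):
1. both shakers stand upright on the white board, let go (x of red_shaker_grip in the frame of board between -0.08 and 0.08 m and y of red_shaker_grip in the frame of board between -0.1 and 0.1 m and z of red_shaker_grip in the frame of board between 0.088 and 0.097 m and angle between each of red_shaker_grip, blue_shaker_grip's own z axis and vertical below 0.15 rad and x of blue_shaker_grip in the frame of board between -0.08 and 0.08 m and y of blue_shaker_grip in the frame of board between -0.1 and 0.1 m and z of blue_shaker_grip in the frame of board between 0.088 and 0.097 m and contact force between the fingers and red_shaker below 0.05 N and contact force between the fingers and blue_shaker below 0.05 N), for 0.2 s.
2. the yellow-lidded tub stands in the black return tray, let go, the shakers still on the board (x of red_shaker_grip in the frame of board between -0.08 and 0.08 m and y of red_shaker_grip in the frame of board between -0.1 and 0.1 m and z of red_shaker_grip in the frame of board between 0.088 and 0.097 m and angle between each of red_shaker_grip, blue_shaker_grip, old_tub_mid's own z axis and vertical below 0.15 rad and x of blue_shaker_grip in the frame of board between -0.08 and 0.08 m and y of blue_shaker_grip in the frame of board between -0.1 and 0.1 m and z of blue_shaker_grip in the frame of board between 0.088 and 0.097 m and x of old_tub_mid in the frame of return_tray between -0.072 and 0.072 m and y of old_tub_mid in the frame of return_tray between -0.072 and 0.072 m and z of old_tub_mid in the frame of return_tray between 0.022 and 0.036 m and contact force between the fingers and old_tub below 0.05 N), for 0.2 s.
3. the green-lidded tub stands on the back middle pad, let go, the shakers still on the board (x of red_shaker_grip in the frame of board between -0.08 and 0.08 m and y of red_shaker_grip in the frame of board between -0.1 and 0.1 m and z of red_shaker_grip in the frame of board between 0.088 and 0.097 m and angle between each of red_shaker_grip, blue_shaker_grip, fresh_tub_mid's own z axis and vertical below 0.15 rad and x of blue_shaker_grip in the frame of board between -0.08 and 0.08 m and y of blue_shaker_grip in the frame of board between -0.1 and 0.1 m and z of blue_shaker_grip in the frame of board between 0.088 and 0.097 m and horizontal distance between fresh_tub_mid and caddy below 0.013 m and z of fresh_tub_mid in the frame of caddy between 0.025 and 0.033 m and contact force between the fingers and fresh_tub below 0.05 N), for 0.2 s.
At the end, for the whole second after the job is handed in: Shakers back within 13 mm of where each stood; green-lidded tub within 13 mm of the back middle pad's centre; yellow-lidded tub on the return tray's floor, its axis within 72 mm of the tray's centre along each side; cans within 12 mm of where they were; all upright, let go and at rest (distance of each of red_shaker_grip, blue_shaker_grip from where it was at the start of the episode below 0.013 m and angle between each of red_shaker_grip, blue_shaker_grip, old_tub_mid, fresh_tub_mid's own z axis and vertical below 0.15 rad and contact force between the fingers and red_shaker below 0.05 N and contact force between the fingers and blue_shaker below 0.05 N and x of old_tub_mid in the frame of return_tray between -0.072 and 0.072 m and y of old_tub_mid in the frame of return_tray between -0.072 and 0.072 m and z of old_tub_mid in the frame of return_tray between 0.022 and 0.036 m and contact force between the fingers and old_tub below 0.05 N and horizontal distance between fresh_tub_mid and caddy below 0.013 m and z of fresh_tub_mid in the frame of caddy between 0.025 and 0.033 m and contact force between the fingers and fresh_tub below 0.05 N and distance of each of left_can_mid, right_can_mid from where it was at the start of the episode below 0.012 m and linear speed of each of red_shaker, blue_shaker, old_tub, fresh_tub below 0.02 m/s and angular speed of each of red_shaker, blue_shaker, old_tub, fresh_tub below 0.2 rad/s); the robot touches nothing.
It fails at once if a can beside the tub is pushed more than 20 mm or tipped over (distance of any of left_can_mid, right_can_mid from where it was at the start of the episode above 0.02 m).
It fails at once if a shaker or tub is knocked over (tilted more than 60 degrees) (angle between any of red_shaker_grip, blue_shaker_grip, old_tub_mid, fresh_tub_mid's own z axis and vertical above 1.05 rad).
It fails at once if a shaker or tub is dropped from more than about 25 mm ((linear speed of red_shaker above 0.7 m/s and contact force between the fingers and red_shaker below 0.05 N) or (linear speed of blue_shaker above 0.7 m/s and contact force between the fingers and blue_shaker below 0.05 N) or (linear speed of old_tub above 0.7 m/s and contact force between the fingers and old_tub below 0.05 N) or (linear speed of fresh_tub above 0.7 m/s and contact force between the fingers and fresh_tub below 0.05 N)).
It also fails if it takes over 115 s, if anything falls off the work surface, if the arm or the gripper's body presses on something with over 40 N, if the wrist force passes 120 N, or if a joint passes its speed limit or range.

## Working session

There is one attempt and no reset: what is moved stays moved. The work goes in short steps, Python scripts to look and compute and a tool call to move; the robot and the scene stay as the last step left them, time stands still between calls to the robot, and variables do not carry over. Pictures are saved under pics/ and viewed, at most 14 in all, crops included, and the job is handed in when it is done.

Besides the shell and the picture viewer there is one more tool, called by a JSON object that holds its "fn" and its "kwargs". servo_tool: Moves the arm, as the interface text tells. Its arguments: {"type":"object","properties":{"commands":{"type":"array","items":{"type":"array","items":{"type":"array","items":{"type":"number"}}}}},"required":["commands"]}

```bash
mkdir -p pics; ls; python3 - <<'E'
from bench import arm,cams
import cv2
for n in("top","side"):
    d=cams.get_image(n); cv2.imwrite(f"pics/{n}0.png",d["frame"]); print(n,d["K"].round(1).tolist(),d["T"].round(4).tolist(),[k for k in d])
s=arm.read_state(); print(s, arm.grip_point_offset)
E
```

```text
pics
top [[506.6, 0.0, 319.6], [0.0, 506.6, 200.9], [0.0, 0.0, 1.0]] [[0.001, 0.9833, -0.1821, 376.9849], [-1.0, 0.0015, 0.0024, -17.2082], [0.0026, 0.1821, 0.9833, 1157.1014], [0.0, 0.0, 0.0, 1.0]] ['frame', 'K', 'T']
side [[409.7, 0.0, 324.4], [0.0, 409.7, 194.9], [0.0, 0.0, 1.0]] [[0.9393, 0.2453, -0.24, 350.9646], [-0.3428, 0.6377, -0.6898, -619.794], [-0.0161, 0.7302, 0.6831, 698.4718], [0.0, 0.0, 0.0, 1.0]] ['frame', 'K', 'T']
{'clock': 0.1, 'joints': array([ 1.39558576e+00,  3.85510206e-01,  6.76072133e-03, -4.51066665e-04,
       -1.19401718e+00, -2.58605714e-01]), 'joint_vel': array([ 0.00079418, -0.00197726,  0.00127534,  0.00099598,  0.00111263,
       -0.00297769]), 'joint_efforts': array([-5.07126151e-04, -3.93316519e+01,  1.88930655e+01,  4.19806749e+00,
       -2.59933295e-03,  4.27816417e-06]), 'position': array([262.46704932, 566.63653889, 230.3094652 ]), 'ee_rot': array([ 9.76549118e-01, -2.15292372e-01, -1.68381972e-04,  9.93048562e-04]), 'contact_force': array([-0.25811494,  0.41844626, -0.57020872]), 'wrist_torque': array([-0.05964379,  0.00808033,  0.00901036]), 'grasp_force': 0.0, 'gripper_width': 85.52831748827069} 18.700000000000003
```

View pics/top0.png

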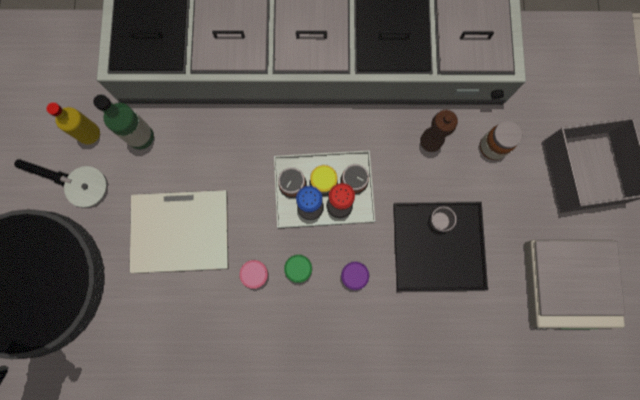

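View pics/side0.png

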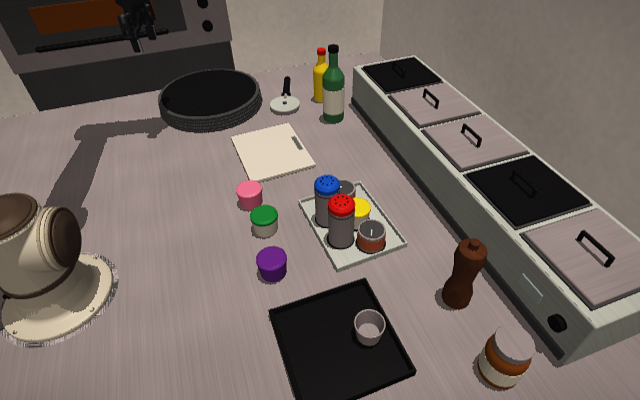

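The top view shows the caddy at about (275-373, 152-227), with blue lid (311,199), red (342,194) and yellow (324,179). The green tub is at (298,268), the board at (130-228, 192-272), and the tray at (393-487, 203-291) with its cup at (443,219). I'll enlarge it to read the corners.

```bash
cat > h.py <<'E'
import numpy as np, cv2
from bench import arm,cams
def back(d,u,v,z):
    K,T=d["K"],d["T"]; r=np.linalg.solve(K,[u,v,1.]); r=T[:3,:3]@[r[0],-r[1],-r[2]]
    o=T[:3,3]; return o+r*(z-o[2])/r[2]
def proj(d,p):
    K,T=d["K"],d["T"]; c=T[:3,:3].T@(np.asarray(p,float)-T[:3,3]); q=K@[c[0],-c[1],-c[2]]; return q[:2]/q[2]
def blobs(f,hlo,hhi,smin=150,vmin=60,amin=40):
    h=cv2.cvtColor(f,cv2.COLOR_BGR2HSV); m=((h[...,0]>=hlo)&(h[...,0]<=hhi)&(h[...,1]>=smin)&(h[...,2]>=vmin)).astype(np.uint8)
    n,l,st,c=cv2.connectedComponentsWithStats(m); return [(st[i].tolist(),c[i].round(1).tolist()) for i in range(1,n) if st[i][4]>amin]
E
python3 - <<'E'
from h import *
d=cams.get_image("top"); f=d["frame"]
for n,a,b,z in(("red",0,5,122),("blue",105,125,122),("yellow",25,35,54),("green",45,80,50)):
    for s,c in blobs(f,a,b):
        if 200<c[0]<420 and 120<c[1]<330:
            print(n,s,c,back(d,*c,z).round(1), "bbox", back(d,s[0]+s[2]/2-.5,s[1]+s[3]/2-.5,z).round(1))
cv2.imwrite("pics/crop1.png",cv2.resize(f[140:300,120:320],None,fx=4,fy=3.75,interpolation=cv2.INTER_CUBIC)[:600])
c=f[140:300,260:500]; cv2.imwrite("pics/crop2.png",cv2.resize(c,None,fx=3.3,fy=3.3,interpolation=cv2.INTER_CUBIC))
E
```

```text
red [329, 183, 26, 26, 513] [341.4, 196.0] [579.1 -65.2 122. ] bbox [580.1 -65.4 122. ]
blue [297, 187, 25, 25, 443] [308.7, 198.9] [572.8   2.8 122. ] bbox [572.6   2.2 122. ]
yellow [311, 166, 26, 26, 486] [323.3, 177.6] [634.2 -28.2  54. ] bbox [632.1 -28.7  54. ]
```

View pics/crop1.png

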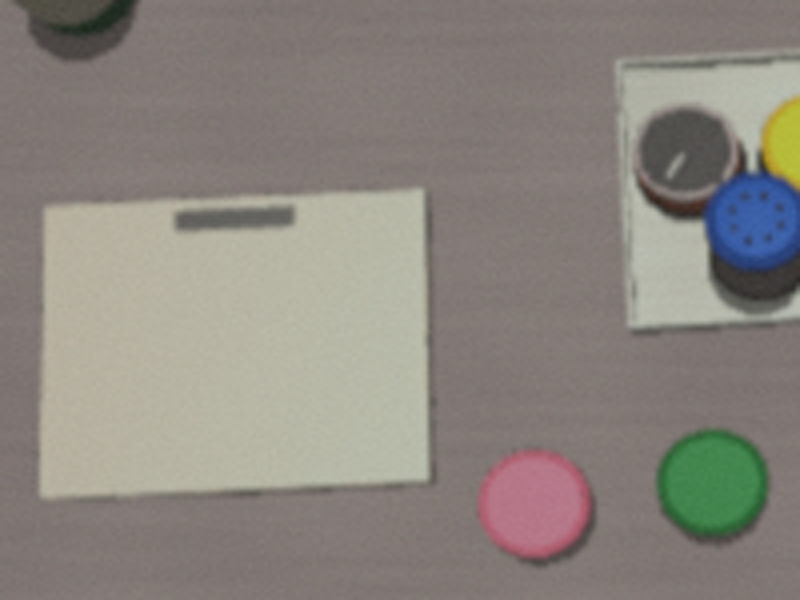

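View pics/crop2.png

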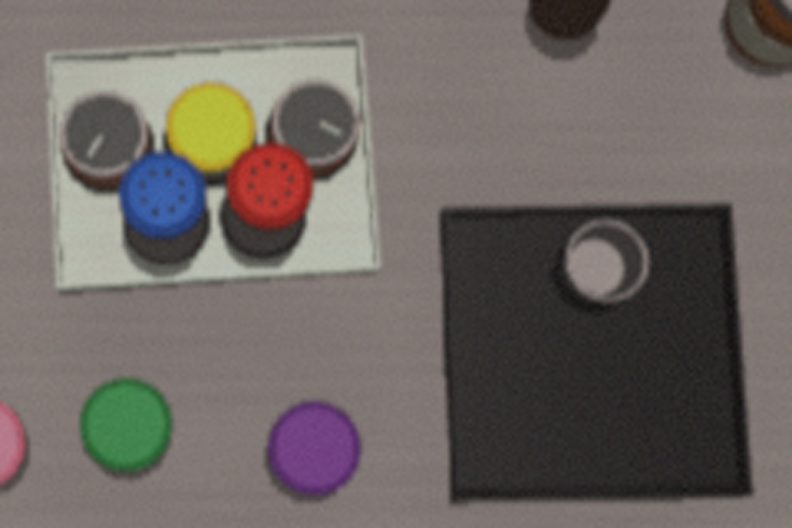

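In the crops, these are in crop2 pixels:
- **Lids:** blue (163,194), red (270,186), yellow (211,126) and green (126,423).
- **Cans:** (105,135) and (315,124).
- **Caddy corners:** (47,53), (362,36), (380,270) and (58,291).
- **Tray corners:** (441,210), (730,206), (751,493) and (453,501).

The board corners, in crop1 pixels, are (45,207), (424,188), (430,482) and (40,497).

```bash
python3 - <<'E'
from h import *
from scipy.optimize import least_squares
d=cams.get_image("top")
A=lambda u,v,z:back(d,(u+.5)/3.3+260-.5,(v+.5)/3.3+140-.5,z)
B=lambda u,v,z:back(d,(u+.5)/4+120-.5,(v+.5)/3.75+140-.5,z)
P={}
for n,u,v,z in(("blue",163,194,122),("red",270,186,122),("yel",211,126,54),("grn",126,423,50),("canL",105,135,49),("canR",315,124,49),("cup",607,261,44)):
    P[n]=A(u,v,z); print(n,P[n].round(1))
def rect(name,c,f,z):
    c=np.array([f(u,v,z)[:2] for u,v in c]); m=c.mean(0); l=c[0]+c[3]-c[1]-c[2]
    # TL TR BR BL ; world y is left => TL-TR is +y
    yv=l/2; xv=(c[0]+c[1]-c[2]-c[3])/2
    print(name,m.round(1),"sizes",np.linalg.norm(xv).round(1),np.linalg.norm(yv).round(1),"yaw",np.degrees([np.arctan2(xv[1],xv[0]),np.arctan2(-yv[0],yv[1])]).round(2)); return m
rect("caddy",[(47,53),(362,36),(380,270),(58,291)],A,14)
rect("tray",[(441,210),(730,206),(751,493),(453,501)],A,20)
rect("board",[(45,207),(424,188),(430,482),(40,497)],B,12)
# caddy pose fit from lids
M=np.array([[-56,34],[-56,-34],[0,0],[0,72],[0,-72]]); W=np.array([P[k][:2] for k in("blue","red","yel","canL","canR")])
g=lambda q:(M@np.array([[np.cos(q[2]),np.sin(q[2])],[-np.sin(q[2]),np.cos(q[2])]])+q[:2]-W)
r=least_squares(lambda q:g(q).ravel(),[630,-28,0]); print("caddy fit",r.x[:2],np.degrees(r.x[2]),g(r.x).round(1).tolist())
E
```

```text
blue [573.8   2.1 122. ]
red [579.  -65.4 122. ]
yel [633.6 -28.9  54. ]
grn [434.2  27.   50. ]
canL [628.4  43.1  49. ]
canR [636.3 -99.7  49. ]
cup [ 543.2 -295.6   44. ]
caddy [617.9 -29.9] sizes 168.7 222.9 yaw [3.42 3.57]
tray [ 485.3 -289.8] sizes 196.9 200.2 yaw [0.86 1.23]
board [519.7 300.8] sizes 178.2 218.0 yaw [3.05 2.81]
caddy fit [632.60394717 -28.44887874] 3.346857079329485 [[0.9, 0.1], [-0.4, -0.3], [-1.0, 0.4], [-0.0, 0.4], [0.5, -0.6]]
```

Everything agrees with the given sizes. The caddy is at (632.6, -28.4) with yaw 3.35°, and the board yaw is about 3°. I'll turn the tool first.

{"fn": "servo_tool", "kwargs": {"commands": [[[0, 0, 0, 0, 0, 0, 6.87], [0, 0, 0, 0, 0, 0, 6.87], [0, 0, 0, 0, 0, 0, 6.87], [0, 0, 0, 0, 0, 0, 6.87], [0, 0, 0, 0, 0, 0, 6.87], [0, 0, 0, 0, 0, 0, 6.87], [0, 0, 0, 0, 0, 0, 6.87], [0, 0, 0, 0, 0, 0, 6.87], [0, 0, 0, 0, 0, 0, 6.87], [0, 0, 0, 0, 0, 0, 0]]]}}

```text
clock: 1.03
position: [262.6, 566.9, 231.0]
ee_rot: [0.727, -0.687, 0.0, 0.0]
contact_force: [-0.6, -0.1, 0.4]
gripper_width: 85.3
grasp_force: 0.0
```

```bash
cat >> h.py <<'E'
def go(x,y,z):
    s=arm.read_state(); from scipy.spatial.transform import Rotation as R
    r=R.from_quat(s["ee_rot"]); m=r.as_matrix(); dl=m.T@(np.array([x,y,z])-s["position"])
    print("t",round(s["clock"],1),"pos",s["position"].round(1),"tool shift mm",dl.round(1),"head",np.degrees(np.arctan2(m[1,0],m[0,0])).round(2),"tilt",np.degrees(np.arccos(-m[2,2])).round(2),"w",round(s["gripper_width"],1))
E
python3 -c "
from h import *
go(573.8,2.1,230)"
```

```text
t 1.0 pos [262.6 566.9 231. ] tool shift mm [ 581.3 -279.2    1.3] head -86.8 tilt 0.04 w 85.3
```

{"fn": "servo_tool", "kwargs": {"commands": [[[0, 0.029, -0.014, 0, 0, 0, 0], [0, 0.029, -0.014, 0, 0, 0, 0], [0, 0.029, -0.014, 0, 0, 0, 0], [0, 0.029, -0.014, 0, 0, 0, 0], [0, 0.029, -0.014, 0, 0, 0, 0], [0, 0.029, -0.014, 0, 0, 0, 0], [0, 0.029, -0.014, 0, 0, 0, 0], [0, 0.029, -0.014, 0, 0, 0, 0], [0, 0.029, -0.014, 0, 0, 0, 0], [0, 0.029, -0.014, 0, 0, 0, 0]]]}}

```text
clock: 1.87
position: [419.6, 284.2, 231.4]
ee_rot: [0.729, -0.685, -0.0, -0.0]
contact_force: [0.8, 1.3, 0.6]
gripper_width: 85.8
grasp_force: 0.0
```

{"fn": "servo_tool", "kwargs": {"commands": [[[0, 0.029, -0.014, 0, 0, 0, 0], [0, 0.029, -0.014, 0, 0, 0, 0], [0, 0.029, -0.014, 0, 0, 0, 0], [0, 0.029, -0.014, 0, 0, 0, 0], [0, 0.029, -0.014, 0, 0, 0, 0], [0, 0.029, -0.014, 0, 0, 0, 0], [0, 0.029, -0.014, 0, 0, 0, 0], [0, 0.029, -0.014, 0, 0, 0, 0], [0, 0.029, -0.014, 0, 0, 0, 0], [0, 0, 0, 0, 0, 0, 0]]]}}

```text
clock: 2.7
position: [561.8, 28.5, 230.8]
ee_rot: [0.727, -0.687, 0.0, 0.0]
contact_force: [0.6, 0.7, -0.5]
gripper_width: 85.3
grasp_force: 0.0
```

```bash
python3 -c "
from h import *
go(573.8,2.1,65.5)"
```

```text
t 2.7 pos [561.8  28.5 230.8] tool shift mm [ 26.9 -10.5 165.3] head -86.78 tilt 0.06 w 85.3
```

{"fn": "servo_tool", "kwargs": {"commands": [[[0, 0.0135, -0.005, 0.01, 0, 0, 0], [0, 0.0135, -0.0055, 0.02, 0, 0, 0], [0, 0, 0, 0.025, 0, 0, 0], [0, 0, 0, 0.025, 0, 0, 0], [0, 0, 0, 0, 0, 0, 0], [0, 0, 0, 0, 0, 0, 0]]]}}

```text
clock: 3.2
position: [571.5, 6.0, 150.5]
ee_rot: [0.728, -0.686, -0.001, 0.001]
contact_force: [0.7, 0.4, 0.2]
gripper_width: 85.5
grasp_force: 0.0
```

```bash
python3 - <<'E'
from h import *
go(573.8,2.1,65.5)
d=cams.get_image("side"); f=d["frame"]
x,y=map(int,proj(d,(574,2,120))); cv2.imwrite("pics/s1.png",cv2.resize(f[y-80:y+80,x-100:x+100],None,fx=3.5,fy=3.5,interpolation=cv2.INTER_CUBIC))
E
```

```text
t 3.2 pos [571.5   6.  150.5] tool shift mm [ 3.9 -2.3 85. ] head -86.56 tilt 0.18 w 85.5
```

View pics/s1.png

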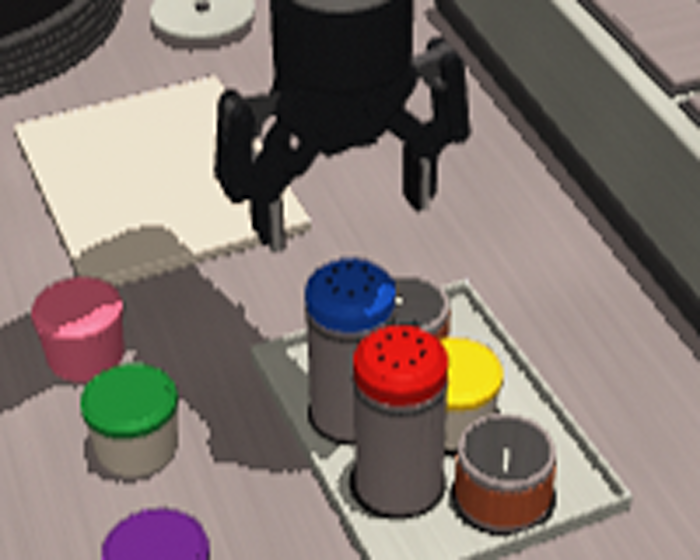

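The side view shows the open fingers straddling the blue lid, which is at crop (351,295). The finger tips are at (270,235) and (423,195). I'll descend now.

{"fn": "servo_tool", "kwargs": {"commands": [[[0, 0.002, -0.001, 0.015, 0, 0, 0], [0, 0.0019, -0.0013, 0.018, 0, 0, 0], [0, 0, 0, 0.018, 0, 0, 0], [0, 0, 0, 0.018, 0, 0, 0], [0, 0, 0, 0.016, 0, 0, 0], [0, 0, 0, 0, 0, 0, 0], [0, 0, 0, 0, 0, 0, 0], [0, 0, 0, 0, 0, 0, 0]]]}}

```text
clock: 3.92
position: [576.3, 2.8, 68.5]
ee_rot: [0.728, -0.686, 0.001, -0.002]
contact_force: [-0.3, -0.4, -0.7]
gripper_width: 85.5
grasp_force: 0.0
```

```bash
python3 - <<'E'
from h import *
go(573.8,2.1,65.5)
E
```

```text
t 3.9 pos [576.3   2.8  68.5] tool shift mm [0.6 2.6 3. ] head -86.61 tilt 0.23 w 85.5
```

{"fn": "servo_tool", "kwargs": {"commands": [[[0, 0.0, 0.002, 0.002, 0, 0, 0], [0, 0, 0, 0, 0, 0, 0], [255, 0, 0, 0, 0, 0, 0], [255, 0, 0, 0, 0, 0, 0], [255, 0, 0, 0, 0, 0, 0], [255, 0, 0, 0, 0, 0, 0], [255, 0, 0, 0, 0, 0, 0], [255, 0, 0, 0, 0, 0, 0], [255, 0, 0, 0, 0, 0, 0], [255, 0, 0, 0, 0, 0, 0]]]}}

```text
clock: 4.75
position: [573.3, 2.2, 65.1]
ee_rot: [0.727, -0.686, 0.001, -0.0]
contact_force: [1.0, 0.5, 5.6]
gripper_width: 54.6
grasp_force: 63.6
```

```bash
python3 - <<'E'
from h import *
go(573.8,2.1,65.5)
E
```

```text
t 4.8 pos [573.3   2.2  65.1] tool shift mm [ 0.2 -0.5 -0.4] head -86.66 tilt 0.08 w 54.6
```

{"fn": "servo_tool", "kwargs": {"commands": [[[255, 0, 0, -0.005, 0, 0, 0], [255, 0, 0, -0.015, 0, 0, 0], [255, 0, 0, -0.025, 0, 0, 0], [255, 0, 0, -0.025, 0, 0, 0], [255, 0, 0, -0.02, 0, 0, 0], [255, -0.015, 0.0015, 0, 0, 0, 0], [255, -0.025, 0.0025, 0, 0, 0, 0], [255, -0.032, 0.0032, 0, 0, 0, 0], [255, -0.032, 0.0032, 0, 0, 0, 0], [255, -0.032, 0.0032, 0, 0, 0, 0]]]}}

```text
clock: 5.58
position: [549.8, 137.9, 153.3]
ee_rot: [0.727, -0.687, -0.001, 0.001]
contact_force: [0.7, -0.3, -3.3]
gripper_width: 54.8
grasp_force: 64.0
```

{"fn": "servo_tool", "kwargs": {"commands": [[[255, -0.032, 0.0032, 0, 0, 0, 0], [255, -0.032, 0.0032, 0, 0, 0, 0], [255, -0.032, 0.0032, 0, 0, 0, 0], [255, -0.032, 0.0032, 0, 0, 0, 0], [255, -0.032, 0.0032, 0, 0, 0, 0], [255, -0.028, 0.003, 0, 0, 0, 0], [255, -0.02, 0.002, 0, 0, 0, 0], [255, -0.008, 0.001, 0, 0, 0, 0], [255, 0, 0, 0, 0, 0, 0], [255, 0, 0, 0, 0, 0, 0]]]}}

```text
clock: 6.42
position: [516.0, 350.8, 153.3]
ee_rot: [0.727, -0.686, -0.0, 0.001]
contact_force: [-0.2, -0.2, -2.8]
gripper_width: 54.7
grasp_force: 64.0
```

```bash
python3 - <<'E'
from h import *
go(517,351,74)
E
```

```text
t 6.4 pos [516.  350.8 153.3] tool shift mm [-0.2 -1.1 79.3] head -86.68 tilt 0.16 w 54.7
```

{"fn": "servo_tool", "kwargs": {"commands": [[[255, 0, 0, 0.012, 0, 0, 0], [255, 0, 0, 0.02, 0, 0, 0], [255, 0, 0, 0.02, 0, 0, 0], [255, 0, 0, 0.015, 0, 0, 0], [255, 0, 0, 0.006, 0, 0, 0], [255, 0, 0, 0.003, 0, 0, 0], [255, 0, 0, 0.001, 0, 0, 0], [255, 0, 0, 0.001, 0, 0, 0], [255, 0, 0, 0.001, 0, 0, 0], [255, 0, 0, 0, 0, 0, 0]]]}}

```text
clock: 7.25
position: [517.1, 351.8, 76.1]
ee_rot: [0.727, -0.686, -0.0, -0.001]
contact_force: [-0.2, 0.2, -1.1]
gripper_width: 54.6
grasp_force: 64.0
```

{"fn": "servo_tool", "kwargs": {"commands": [[[255, 0, 0, 0.001, 0, 0, 0], [255, 0, 0, 0.001, 0, 0, 0], [255, 0, 0, 0, 0, 0, 0], [255, 0, 0, 0, 0, 0, 0]]]}}

```text
clock: 7.58
position: [516.7, 351.6, 73.3]
ee_rot: [0.727, -0.686, 0.0, 0.0]
contact_force: [-0.5, -0.4, -2.3]
gripper_width: 54.9
grasp_force: 64.0
```

{"fn": "servo_tool", "kwargs": {"commands": [[[255, 0, 0, 0.001, 0, 0, 0], [255, 0, 0, 0, 0, 0, 0], [255, 0, 0, 0, 0, 0, 0]]]}}

```text
clock: 7.83
position: [516.9, 351.7, 73.2]
ee_rot: [0.727, -0.686, 0.0, -0.0]
contact_force: [-2.1, -1.1, 3.8]
gripper_width: 54.8
grasp_force: 64.5
```

{"fn": "servo_tool", "kwargs": {"commands": [[[0, 0, 0, 0, 0, 0, 0], [0, 0, 0, 0, 0, 0, 0], [0, 0, 0, 0, 0, 0, 0], [0, 0, 0, 0, 0, 0, 0], [0, 0, 0, 0, 0, 0, 0], [0, 0, 0, -0.015, 0, 0, 0], [0, 0, 0, -0.025, 0, 0, 0], [0, 0, 0, -0.025, 0, 0, 0], [0, 0, 0, -0.025, 0, 0, 0], [0, 0, 0, 0, 0, 0, 0]]]}}

```text
clock: 8.67
position: [519.5, 353.6, 168.5]
ee_rot: [0.728, -0.686, 0.001, -0.006]
contact_force: [0.7, 0.1, 1.5]
gripper_width: 85.2
grasp_force: 0.0
```

```bash
python3 - <<'E'
from h import *
go(579,-65.4,65.5)
d=cams.get_image("side"); f=d["frame"]
x,y=map(int,proj(d,(517,351,80))); cv2.imwrite("pics/s2.png",cv2.resize(f[y-60:y+160,x-80:x+180],None,fx=2.7,fy=2.7,interpolation=cv2.INTER_CUBIC))
E
```

```text
t 8.7 pos [519.5 353.6 168.5] tool shift mm [422.5 -33.7 100.6] head -86.62 tilt 0.65 w 85.2
```

View pics/s2.png

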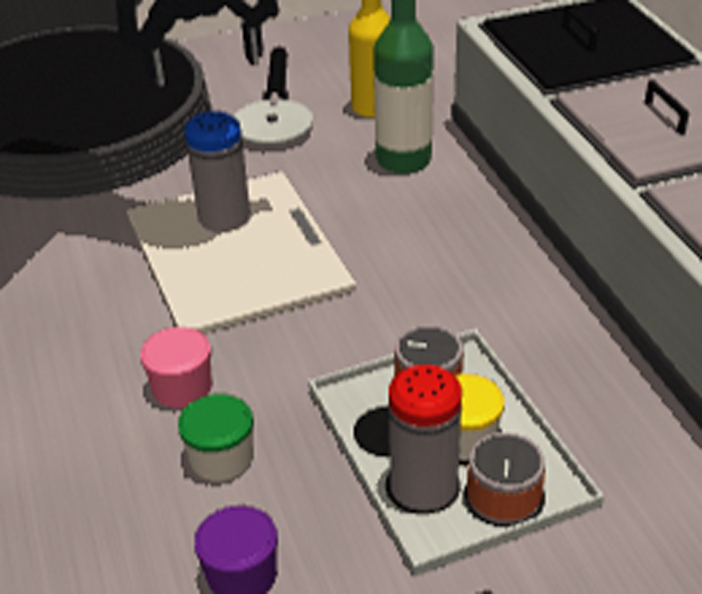

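Blue stands upright on the board (crop 215,170), and its pad at (380,430) is free. Next is red.

{"fn": "servo_tool", "kwargs": {"commands": [[[0, 0.02, -0.0015, 0, 0, 0, 0], [0, 0.035, -0.003, 0, 0, 0, 0], [0, 0.035, -0.003, 0, 0, 0, 0], [0, 0.035, -0.003, 0, 0, 0, 0], [0, 0.035, -0.003, 0, 0, 0, 0], [0, 0.035, -0.003, 0, 0, 0, 0], [0, 0.035, -0.003, 0, 0, 0, 0], [0, 0.035, -0.003, 0, 0, 0, 0], [0, 0.035, -0.003, 0, 0, 0, 0], [0, 0.035, -0.003, 0, 0, 0, 0]]]}}

```text
clock: 9.55
position: [563.9, 17.0, 161.2]
ee_rot: [0.727, -0.686, -0.001, 0.001]
contact_force: [0.4, 0.6, 0.1]
gripper_width: 85.7
grasp_force: 0.0
```

{"fn": "servo_tool", "kwargs": {"commands": [[[0, 0.035, -0.003, 0, 0, 0, 0], [0, 0.03, -0.002, 0, 0, 0, 0], [0, 0.0175, -0.0002, 0, 0, 0, 0], [0, 0.005, 0, 0, 0, 0, 0], [0, 0, 0, 0.01, 0, 0, 0], [0, 0, 0, 0.01, 0, 0, 0], [0, 0, 0, 0, 0, 0, 0], [0, 0, 0, 0, 0, 0, 0]]]}}

```text
clock: 10.22
position: [574.0, -67.2, 140.8]
ee_rot: [0.728, -0.686, -0.001, 0.001]
contact_force: [0.1, 0.1, 0.3]
gripper_width: 85.6
grasp_force: 0.0
```

```bash
python3 - <<'E'
from h import *
go(579,-65.4,65.5)
E
```

```text
t 10.2 pos [574.  -67.2 140.8] tool shift mm [-1.6 -5.3 75.3] head -86.59 tilt 0.18 w 85.6
```

{"fn": "servo_tool", "kwargs": {"commands": [[[0, -0.001, -0.002, 0.01, 0, 0, 0], [0, -0.001, -0.003, 0.017, 0, 0, 0], [0, 0, 0, 0.018, 0, 0, 0], [0, 0, 0, 0.018, 0, 0, 0], [0, 0, 0, 0.012, 0, 0, 0], [0, 0, 0, 0, 0, 0, 0], [0, 0, 0, 0, 0, 0, 0], [0, 0, 0, 0, 0, 0, 0]]]}}

```text
clock: 10.88
position: [580.5, -65.6, 68.0]
ee_rot: [0.728, -0.686, 0.001, -0.001]
contact_force: [-0.2, 0.2, -0.8]
gripper_width: 85.1
grasp_force: 0.0
```

```bash
python3 - <<'E'
from h import *
go(579,-65.4,65.5)
E
```

```text
t 10.9 pos [580.5 -65.6  68. ] tool shift mm [-0.3  1.5  2.5] head -86.63 tilt 0.09 w 85.1
```

{"fn": "servo_tool", "kwargs": {"commands": [[[0, 0, 0.0005, 0.0015, 0, 0, 0], [0, 0, 0, 0, 0, 0, 0], [255, 0, 0, 0, 0, 0, 0], [255, 0, 0, 0, 0, 0, 0], [255, 0, 0, 0, 0, 0, 0], [255, 0, 0, 0, 0, 0, 0], [255, 0, 0, 0, 0, 0, 0], [255, 0, 0, 0, 0, 0, 0], [255, 0, 0, 0, 0, 0, 0], [255, 0, 0, 0, 0, 0, 0]]]}}

```text
clock: 11.72
position: [579.6, -66.1, 66.5]
ee_rot: [0.727, -0.686, 0.0, -0.0]
contact_force: [-0.8, -0.2, 5.1]
gripper_width: 54.6
grasp_force: 64.0
```

```bash
python3 - <<'E'
from h import *
go(522,251,74)
E
```

```text
t 11.7 pos [579.6 -66.1  66.5] tool shift mm [-319.9   39.1   -7.6] head -86.67 tilt 0.06 w 54.6
```

{"fn": "servo_tool", "kwargs": {"commands": [[[255, 0, 0, -0.005, 0, 0, 0], [255, 0, 0, -0.015, 0, 0, 0], [255, 0, 0, -0.025, 0, 0, 0], [255, 0, 0, -0.025, 0, 0, 0], [255, 0, 0, -0.02, 0, 0, 0], [255, -0.015, 0.002, 0, 0, 0, 0], [255, -0.025, 0.003, 0, 0, 0, 0], [255, -0.032, 0.004, 0, 0, 0, 0], [255, -0.032, 0.004, 0, 0, 0, 0], [255, -0.032, 0.004, 0, 0, 0, 0]]]}}

```text
clock: 12.55
position: [553.1, 69.7, 154.8]
ee_rot: [0.727, -0.687, -0.001, 0.001]
contact_force: [0.9, 0.5, -1.6]
gripper_width: 55.0
grasp_force: 63.9
```

{"fn": "servo_tool", "kwargs": {"commands": [[[255, -0.032, 0.004, 0, 0, 0, 0], [255, -0.032, 0.004, 0, 0, 0, 0], [255, -0.032, 0.004, 0, 0, 0, 0], [255, -0.032, 0.004, 0, 0, 0, 0], [255, -0.028, 0.003, 0, 0, 0, 0], [255, -0.02, 0.002, 0, 0, 0, 0], [255, -0.008, 0.001, 0, 0, 0, 0], [255, 0, 0, 0, 0, 0, 0], [255, 0, 0, 0, 0, 0, 0]]]}}

```text
clock: 13.3
position: [521.1, 250.7, 155.0]
ee_rot: [0.727, -0.686, -0.0, 0.001]
contact_force: [-0.6, -0.4, -2.9]
gripper_width: 54.8
grasp_force: 63.9
```

```bash
python3 - <<'E'
from h import *
go(522,251,74.5)
E
```

```text
t 13.3 pos [521.1 250.7 155. ] tool shift mm [-0.3 -1.1 80.5] head -86.67 tilt 0.13 w 54.8
```

{"fn": "servo_tool", "kwargs": {"commands": [[[255, 0, 0, 0.012, 0, 0, 0], [255, 0, 0, 0.02, 0, 0, 0], [255, 0, 0, 0.02, 0, 0, 0], [255, 0, 0, 0.015, 0, 0, 0], [255, 0, 0, 0.008, 0, 0, 0], [255, 0, 0, 0.003, 0, 0, 0], [255, 0, 0, 0.001, 0, 0, 0], [255, 0, 0, 0.001, 0, 0, 0], [255, 0, 0, 0, 0, 0, 0], [255, 0, 0, 0, 0, 0, 0]]]}}

```text
clock: 14.13
position: [522.3, 251.4, 76.8]
ee_rot: [0.727, -0.686, 0.0, -0.001]
contact_force: [-0.7, 0.8, -2.2]
gripper_width: 54.9
grasp_force: 63.9
```

{"fn": "servo_tool", "kwargs": {"commands": [[[255, 0, 0, 0.001, 0, 0, 0], [255, 0, 0, 0, 0, 0, 0], [255, 0, 0, 0, 0, 0, 0]]]}}

```text
clock: 14.38
position: [521.8, 251.3, 75.1]
ee_rot: [0.727, -0.686, 0.0, -0.0]
contact_force: [0.0, -0.2, -1.9]
gripper_width: 54.7
grasp_force: 63.9
```

{"fn": "servo_tool", "kwargs": {"commands": [[[255, 0, 0, 0.001, 0, 0, 0], [255, 0, 0, 0, 0, 0, 0], [255, 0, 0, 0, 0, 0, 0]]]}}

```text
clock: 14.63
position: [521.9, 251.3, 74.6]
ee_rot: [0.727, -0.686, 0.0, -0.0]
contact_force: [-2.3, -0.2, 3.6]
gripper_width: 54.4
grasp_force: 64.3
```

{"fn": "servo_tool", "kwargs": {"commands": [[[0, 0, 0, 0, 0, 0, 0], [0, 0, 0, 0, 0, 0, 0], [0, 0, 0, 0, 0, 0, 0], [0, 0, 0, 0, 0, 0, 0], [0, 0, 0, 0, 0, 0, 0], [0, 0, 0, -0.015, 0, 0, 0], [0, 0, 0, -0.025, 0, 0, 0], [0, 0, 0, -0.025, 0, 0, 0], [0, 0, 0, -0.025, 0, 0, 0], [0, 0, 0, 0, 0, 0, 0]]]}}

```text
clock: 15.47
position: [524.7, 252.9, 169.5]
ee_rot: [0.728, -0.686, 0.001, -0.005]
contact_force: [-0.1, 0.6, 0.3]
gripper_width: 85.9
grasp_force: 0.0
```

```bash
python3 - <<'E'
from h import *
go(633.3,-28.7,10.5)
d=cams.get_image("side"); f=d["frame"]
cv2.imwrite("pics/s3.png",cv2.resize(f[90:310,200:460],None,fx=2.7,fy=2.7,interpolation=cv2.INTER_CUBIC))
d=cams.get_image("top"); f=d["frame"]
for n,a,b,z in(("red",0,5,130),("blue",105,125,130),("yellow",22,35,54)):
    for s,c in blobs(f,a,b):
        if 120<c[0]<420 and 120<c[1]<330: print(n,s,c,back(d,*c,z).round(1))
E
```

```text
t 15.5 pos [524.7 252.9 169.5] tool shift mm [288.3 -90.3 158.5] head -86.61 tilt 0.63 w 85.9
red [180, 210, 23, 26, 430] [190.6, 222.2] [522.5 243.9 130. ]
blue [127, 223, 26, 15, 275] [139.1, 229.4] [507.5 348.1 130. ]
yellow [311, 166, 26, 26, 549] [323.4, 178.5] [632.1 -28.5  54. ]
```

View pics/s3.png

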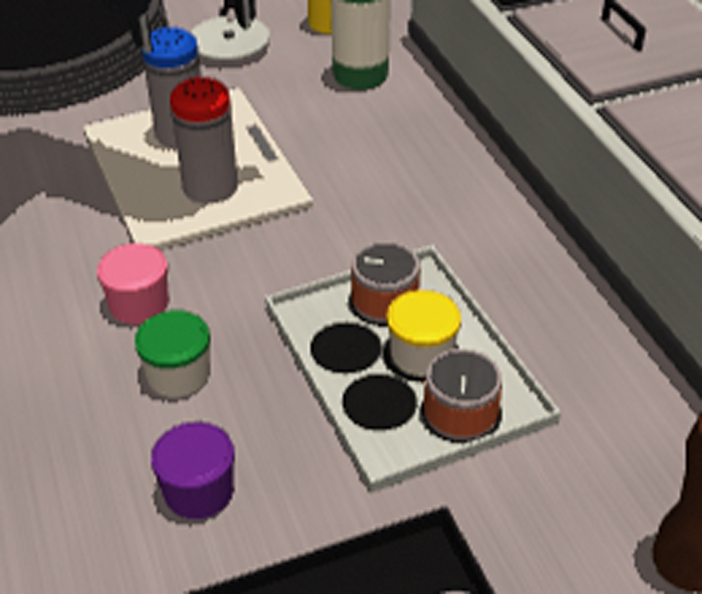

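Both shakers stand upright on the board: red at crop (203,140) and blue at (172,85). Both front pads, (345,347) and (379,402), are empty. Now I'll fetch the yellow tub.

{"fn": "servo_tool", "kwargs": {"commands": [[[0, 0.02, -0.005, 0, 0, 0, 0], [0, 0.035, -0.011, 0, 0, 0, 0], [0, 0.035, -0.011, 0, 0, 0, 0], [0, 0.035, -0.011, 0, 0, 0, 0], [0, 0.035, -0.011, 0, 0, 0, 0], [0, 0.035, -0.011, 0, 0, 0, 0], [0, 0.035, -0.011, 0, 0, 0, 0], [0, 0.03, -0.01, 0, 0, 0, 0], [0, 0.02, -0.007, 0, 0, 0, 0], [0, 0.007, -0.002, 0, 0, 0, 0]]]}}

```text
clock: 16.4
position: [628.1, -33.3, 161.6]
ee_rot: [0.726, -0.688, -0.001, 0.001]
contact_force: [0.9, -0.1, -0.2]
gripper_width: 85.5
grasp_force: 0.0
```

{"fn": "servo_tool", "kwargs": {"commands": [[[0, 0, 0, 0.02, 0, 0, 0], [0, 0, 0, 0.03, 0, 0, 0], [0, 0, 0, 0.025, 0, 0, 0], [0, 0, 0, 0.01, 0, 0, 0], [0, 0, 0, 0, 0, 0, 0], [0, 0, 0, 0, 0, 0, 0]]]}}

```text
clock: 16.9
position: [628.2, -29.9, 78.6]
ee_rot: [0.728, -0.686, -0.0, 0.001]
contact_force: [0.6, 0.6, 0.2]
gripper_width: 85.5
grasp_force: 0.0
```

```bash
python3 - <<'E'
from h import *
go(632.8,-28.6,10.5)
E
```

```text
t 16.9 pos [628.2 -29.9  78.6] tool shift mm [-1.  -4.7 68.1] head -86.63 tilt 0.07 w 85.5
```

{"fn": "servo_tool", "kwargs": {"commands": [[[0, -0.0005, -0.002, 0.01, 0, 0, 0], [0, -0.0005, -0.002, 0.015, 0, 0, 0], [0, 0, 0, 0.015, 0, 0, 0], [0, 0, 0, 0.013, 0, 0, 0], [0, 0, 0, 0.01, 0, 0, 0], [0, 0, 0, 0.003, 0, 0, 0], [0, 0, 0, 0, 0, 0, 0], [0, 0, 0, 0, 0, 0, 0], [0, 0, 0, 0, 0, 0, 0]]]}}

```text
clock: 17.65
position: [633.0, -28.8, 13.9]
ee_rot: [0.727, -0.686, 0.001, -0.001]
contact_force: [0.4, -0.6, 0.3]
gripper_width: 85.7
grasp_force: 0.0
```

```bash
python3 - <<'E'
from h import *
go(632.8,-28.6,10.5)
E
```

```text
t 17.6 pos [633.  -28.8  13.9] tool shift mm [-0.2  0.2  3.4] head -86.67 tilt 0.13 w 85.7
```

{"fn": "servo_tool", "kwargs": {"commands": [[[0, 0, 0, 0.003, 0, 0, 0], [0, 0, 0, 0, 0, 0, 0], [255, 0, 0, 0, 0, 0, 0], [255, 0, 0, 0, 0, 0, 0], [255, 0, 0, 0, 0, 0, 0], [255, 0, 0, 0, 0, 0, 0], [255, 0, 0, 0, 0, 0, 0], [255, 0, 0, 0, 0, 0, 0], [255, 0, 0, 0, 0, 0, 0], [255, 0, 0, 0, 0, 0, 0]]]}}

```text
clock: 18.48
position: [632.4, -28.9, 10.4]
ee_rot: [0.727, -0.686, 0.0, -0.0]
contact_force: [-1.1, 0.1, 5.5]
gripper_width: 59.4
grasp_force: 64.2
```

```bash
python3 - <<'E'
from h import *
go(450,-290,80)
E
```

```text
t 18.5 pos [632.4 -28.9  10.4] tool shift mm [250.1 197.3 -69.7] head -86.67 tilt 0.04 w 59.4
```

{"fn": "servo_tool", "kwargs": {"commands": [[[255, 0, 0, -0.005, 0, 0, 0], [255, 0, 0, -0.015, 0, 0, 0], [255, 0, 0, -0.025, 0, 0, 0], [255, 0, 0, -0.025, 0, 0, 0], [255, 0, 0, -0.015, 0, 0, 0], [255, 0.0125, 0.0098, 0, 0, 0, 0], [255, 0.022, 0.0172, 0, 0, 0, 0], [255, 0.027, 0.021, 0, 0, 0, 0], [255, 0.027, 0.021, 0, 0, 0, 0], [255, 0.027, 0.021, 0, 0, 0, 0]]]}}

```text
clock: 19.32
position: [546.5, -150.5, 93.4]
ee_rot: [0.727, -0.686, -0.001, 0.001]
contact_force: [1.1, -0.9, -1.7]
gripper_width: 59.9
grasp_force: 64.9
```

{"fn": "servo_tool", "kwargs": {"commands": [[[255, 0.027, 0.021, 0, 0, 0, 0], [255, 0.027, 0.021, 0, 0, 0, 0], [255, 0.027, 0.021, 0, 0, 0, 0], [255, 0.025, 0.0195, 0, 0, 0, 0], [255, 0.018, 0.014, 0, 0, 0, 0], [255, 0.01, 0.0078, 0, 0, 0, 0], [255, 0, 0, 0, 0, 0, 0], [255, 0, 0, 0, 0, 0, 0]]]}}

```text
clock: 19.98
position: [451.7, -289.5, 94.1]
ee_rot: [0.727, -0.687, -0.001, 0.0]
contact_force: [0.8, 0.4, -0.5]
gripper_width: 59.3
grasp_force: 64.9
```

```bash
python3 - <<'E'
from h import *
go(452,-290,10.4)
d=cams.get_image("side"); f=d["frame"]
cv2.imwrite("pics/s4.png",cv2.resize(f[150:400,220:480],None,fx=2.4,fy=2.4,interpolation=cv2.INTER_CUBIC))
E
```

```text
t 20.0 pos [ 451.7 -289.5   94.1] tool shift mm [ 0.6 -0.3 83.7] head -86.78 tilt 0.07 w 59.3
```

View pics/s4.png

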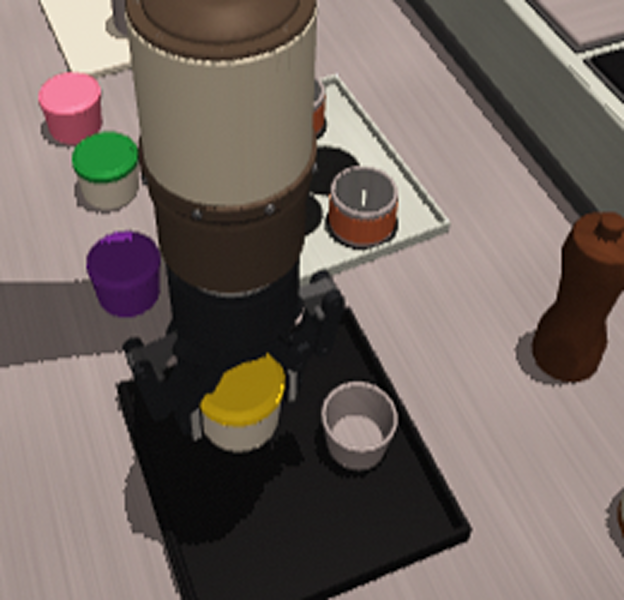

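The yellow tub is held level at crop (243,405), over the near half of the tray and clear of the cup at (358,425). I'll lower it.

{"fn": "servo_tool", "kwargs": {"commands": [[[255, 0, 0, 0.012, 0, 0, 0], [255, 0, 0, 0.02, 0, 0, 0], [255, 0, 0, 0.02, 0, 0, 0], [255, 0, 0, 0.015, 0, 0, 0], [255, 0, 0, 0.008, 0, 0, 0], [255, 0, 0, 0.004, 0, 0, 0], [255, 0, 0, 0.001, 0, 0, 0], [255, 0, 0, 0.001, 0, 0, 0], [255, 0, 0, 0, 0, 0, 0], [255, 0, 0, 0, 0, 0, 0]]]}}

```text
clock: 20.87
position: [453.3, -289.4, 14.6]
ee_rot: [0.727, -0.686, 0.001, -0.0]
contact_force: [0.1, -0.1, -1.6]
gripper_width: 59.8
grasp_force: 64.8
```

{"fn": "servo_tool", "kwargs": {"commands": [[[255, 0, 0, 0.001, 0, 0, 0], [255, 0, 0, 0, 0, 0, 0], [255, 0, 0, 0, 0, 0, 0]]]}}

```text
clock: 21.12
position: [452.7, -289.4, 13.1]
ee_rot: [0.727, -0.686, 0.0, -0.0]
contact_force: [-0.3, 0.2, -0.7]
gripper_width: 59.8
grasp_force: 64.8
```

{"fn": "servo_tool", "kwargs": {"commands": [[[255, 0, 0, 0.001, 0, 0, 0], [255, 0, 0, 0.001, 0, 0, 0], [255, 0, 0, 0, 0, 0, 0], [255, 0, 0, 0, 0, 0, 0]]]}}

```text
clock: 21.45
position: [452.5, -289.3, 10.7]
ee_rot: [0.727, -0.686, -0.0, 0.0]
contact_force: [0.7, 0.1, -1.5]
gripper_width: 59.9
grasp_force: 64.8
```

{"fn": "servo_tool", "kwargs": {"commands": [[[255, 0, 0, 0.0005, 0, 0, 0], [255, 0, 0, 0, 0, 0, 0], [255, 0, 0, 0, 0, 0, 0]]]}}

```text
clock: 21.7
position: [452.7, -289.3, 10.4]
ee_rot: [0.727, -0.686, 0.0, -0.0]
contact_force: [0.4, -0.3, 0.4]
gripper_width: 59.7
grasp_force: 64.9
```

{"fn": "servo_tool", "kwargs": {"commands": [[[32, 0, 0, 0, 0, 0, 0], [32, 0, 0, 0, 0, 0, 0], [32, 0, 0, 0, 0, 0, 0], [32, 0, 0, 0, 0, 0, 0], [32, 0, 0, -0.01, 0, 0, 0], [32, 0, 0, -0.02, 0, 0, 0], [32, 0, 0, -0.025, 0, 0, 0], [0, 0, 0, -0.025, 0, 0, 0], [0, 0, 0, -0.02, 0, 0, 0], [0, 0, 0, 0, 0, 0, 0]]]}}

```text
clock: 22.53
position: [455.5, -290.5, 115.8]
ee_rot: [0.728, -0.686, 0.005, -0.002]
contact_force: [0.3, -0.5, 0.8]
gripper_width: 85.4
grasp_force: 0.0
```

```bash
python3 - <<'E'
from h import *
go(434.2,27,60)
d=cams.get_image("side"); f=d["frame"]
print([b for b in blobs(f,22,35,amin=30)])
d=cams.get_image("top"); f=d["frame"]
print([b for b in blobs(f,45,80,120,40)])
E
```

```text
t 22.5 pos [ 455.5 -290.5  115.8] tool shift mm [-318.4    3.    54.3] head -86.62 tilt 0.58 w 85.4
[([303, 317, 36, 36, 1015], [320.4, 334.9])]
[([285, 256, 26, 26, 549], [297.7, 268.4])]
```

{"fn": "servo_tool", "kwargs": {"commands": [[[0, -0.02, 0, 0, 0, 0, 0], [0, -0.035, 0.0005, 0, 0, 0, 0], [0, -0.035, 0.0005, 0, 0, 0, 0], [0, -0.035, 0.0005, 0, 0, 0, 0], [0, -0.035, 0.0005, 0, 0, 0, 0], [0, -0.035, 0.0005, 0, 0, 0, 0], [0, -0.035, 0.0005, 0, 0, 0, 0], [0, -0.035, 0, 0, 0, 0, 0], [0, -0.03, 0, 0, 0, 0, 0], [0, -0.0235, 0, 0, 0, 0, 0]]]}}

```text
clock: 23.47
position: [430.1, 30.3, 109.7]
ee_rot: [0.728, -0.686, -0.0, 0.001]
contact_force: [0.4, 0.7, 0.8]
gripper_width: 85.5
grasp_force: 0.0
```

{"fn": "servo_tool", "kwargs": {"commands": [[[0, 0, 0, 0.01, 0, 0, 0], [0, 0, 0, 0.02, 0, 0, 0], [0, 0, 0, 0.005, 0, 0, 0], [0, 0, 0, 0, 0, 0, 0], [0, 0, 0, 0, 0, 0, 0]]]}}

```text
clock: 23.88
position: [430.9, 28.2, 75.0]
ee_rot: [0.727, -0.686, -0.0, 0.001]
contact_force: [-0.6, 0.5, 0.4]
gripper_width: 85.1
grasp_force: 0.0
```

```bash
python3 - <<'E'
from h import *
go(434.2,27,6.5)
d=cams.get_image("side"); f=d["frame"]
cv2.imwrite("pics/s5.png",cv2.resize(f[150:400,200:480],None,fx=2.4,fy=2.4,interpolation=cv2.INTER_CUBIC))
E
```

```text
t 23.9 pos [430.9  28.2  75. ] tool shift mm [ 1.3 -3.3 68.5] head -86.69 tilt 0.1 w 85.1
```

View pics/s5.png

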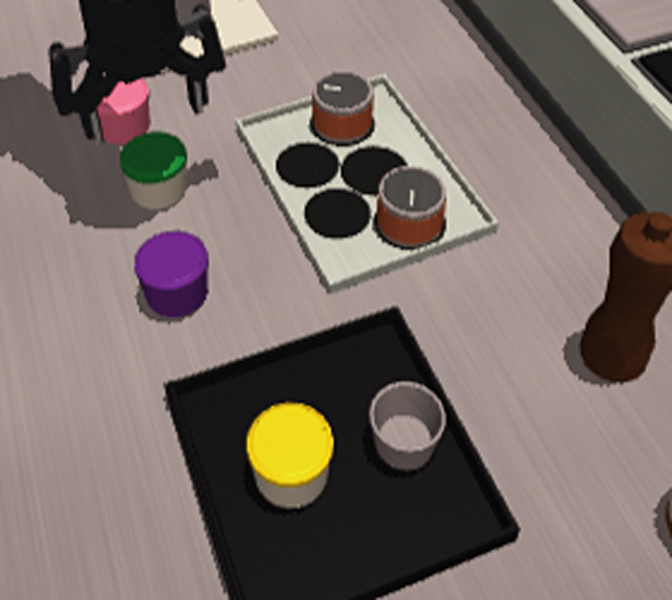

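The yellow tub stands upright in the tray at crop (290,460). The cans have not moved, and the fingers straddle the green lid at (153,155). I'll descend, then measure the free pads from the top view.

{"fn": "servo_tool", "kwargs": {"commands": [[[0, 0.0005, -0.001, 0.01, 0, 0, 0], [0, 0.0005, -0.0015, 0.015, 0, 0, 0], [0, 0, 0, 0.015, 0, 0, 0], [0, 0, 0, 0.013, 0, 0, 0], [0, 0, 0, 0.01, 0, 0, 0], [0, 0, 0, 0.004, 0, 0, 0], [0, 0, 0, 0, 0, 0, 0], [0, 0, 0, 0, 0, 0, 0], [0, 0, 0, 0, 0, 0, 0], [0, 0, 0, 0, 0, 0, 0]]]}}

```text
clock: 24.77
position: [434.4, 27.9, 9.1]
ee_rot: [0.727, -0.686, 0.0, -0.001]
contact_force: [-0.7, 0.5, 0.6]
gripper_width: 85.5
grasp_force: 0.0
```

```bash
python3 - <<'E'
from h import *
go(434.2,27,6.5)
d=cams.get_image("top"); f=d["frame"]; g=f[150:230,270:378].max(2)
n,l,st,c=cv2.connectedComponentsWithStats((g<60).astype(np.uint8))
for i in range(1,n):
    if st[i][4]>60: print(st[i],c[i].round(1),back(d,c[i][0]+270,c[i][1]+150,4).round(1), back(d,st[i][0]+st[i][2]/2-.5+270,st[i][1]+st[i][3]/2-.5+150,4).round(1))
E
```

```text
t 24.8 pos [434.4  27.9   9.1] tool shift mm [0.9 0.2 2.6] head -86.68 tilt 0.11 w 85.5
[ 40  20  27  25 514] [53.2 32.3] [634.6 -28.4   4. ] [635.3 -28.    4. ]
[ 57  44  25  23 460] [69.2 55. ] [581.  -65.6   4. ] [580.9 -65.    4. ]
[ 28  46  25  23 463] [40.  56.8] [576.7   1.9   4. ] [576.1   2.    4. ]
```

{"fn": "servo_tool", "kwargs": {"commands": [[[0, 0, 0, 0.0025, 0, 0, 0], [0, 0, 0, 0, 0, 0, 0], [255, 0, 0, 0, 0, 0, 0], [255, 0, 0, 0, 0, 0, 0], [255, 0, 0, 0, 0, 0, 0], [255, 0, 0, 0, 0, 0, 0], [255, 0, 0, 0, 0, 0, 0], [255, 0, 0, 0, 0, 0, 0], [255, 0, 0, 0, 0, 0, 0], [255, 0, 0, 0, 0, 0, 0]]]}}

```text
clock: 25.65
position: [433.0, 27.4, 6.3]
ee_rot: [0.727, -0.686, -0.0, 0.001]
contact_force: [-3.4, 1.2, 7.9]
gripper_width: 59.6
grasp_force: 62.5
```

```bash
python3 - <<'E'
from h import *
go(633.3,-28.5,90)
E
```

```text
t 25.6 pos [433.   27.4   6.3] tool shift mm [  67.4 -196.6  -83.9] head -86.68 tilt 0.08 w 59.6
```

{"fn": "servo_tool", "kwargs": {"commands": [[[255, 0, 0, -0.005, 0, 0, 0], [255, 0, 0, -0.015, 0, 0, 0], [255, 0, 0, -0.025, 0, 0, 0], [255, 0, 0, -0.025, 0, 0, 0], [255, 0, 0, -0.015, 0, 0, 0], [255, 0.004, -0.012, 0, 0, 0, 0], [255, 0.008, -0.023, 0, 0, 0, 0], [255, 0.01, -0.03, 0, 0, 0, 0], [255, 0.01, -0.03, 0, 0, 0, 0], [255, 0.01, -0.03, 0, 0, 0, 0]]]}}

```text
clock: 26.48
position: [561.9, -7.4, 90.8]
ee_rot: [0.727, -0.686, -0.0, 0.0]
contact_force: [0.6, 0.8, -1.6]
gripper_width: 59.2
grasp_force: 65.1
```

{"fn": "servo_tool", "kwargs": {"commands": [[[255, 0.01, -0.03, 0, 0, 0, 0], [255, 0.008, -0.023, 0, 0, 0, 0], [255, 0.0055, -0.0135, 0, 0, 0, 0], [255, 0.002, -0.005, 0, 0, 0, 0], [255, 0, 0, 0, 0, 0, 0], [255, 0, 0, 0, 0, 0, 0], [255, 0, 0, 0, 0, 0, 0]]]}}

```text
clock: 27.07
position: [632.4, -28.0, 90.6]
ee_rot: [0.727, -0.686, -0.001, 0.0]
contact_force: [0.3, 0.5, -2.0]
gripper_width: 59.8
grasp_force: 65.1
```

```bash
python3 - <<'E'
from h import *
go(633.3,-28.5,10.3)
E
```

```text
t 27.1 pos [632.4 -28.   90.6] tool shift mm [ 0.5 -1.  80.3] head -86.67 tilt 0.09 w 59.8
```

{"fn": "servo_tool", "kwargs": {"commands": [[[255, 0.0005, 0, 0.012, 0, 0, 0], [255, 0, 0, 0.02, 0, 0, 0], [255, 0, 0, 0.02, 0, 0, 0], [255, 0, 0, 0.015, 0, 0, 0], [255, 0, 0, 0.006, 0, 0, 0], [255, 0, 0, 0.003, 0, 0, 0], [255, 0, 0, 0.001, 0, 0, 0], [255, 0, 0, 0, 0, 0, 0], [255, 0, 0, 0, 0, 0, 0], [255, 0, 0, 0, 0, 0, 0]]]}}

```text
clock: 27.9
position: [634.5, -28.7, 14.9]
ee_rot: [0.727, -0.686, 0.001, -0.001]
contact_force: [0.5, -0.3, -1.9]
gripper_width: 59.2
grasp_force: 65.1
```

{"fn": "servo_tool", "kwargs": {"commands": [[[255, 0, 0, 0.001, 0, 0, 0], [255, 0, 0, 0.001, 0, 0, 0], [255, 0, 0, 0, 0, 0, 0], [255, 0, 0, 0, 0, 0, 0]]]}}

```text
clock: 28.23
position: [633.8, -28.9, 11.8]
ee_rot: [0.727, -0.686, -0.0, 0.0]
contact_force: [-0.3, -0.5, -1.1]
gripper_width: 59.6
grasp_force: 65.1
```

{"fn": "servo_tool", "kwargs": {"commands": [[[255, 0, 0, 0.001, 0, 0, 0], [255, 0, 0, 0, 0, 0, 0], [255, 0, 0, 0, 0, 0, 0]]]}}

```text
clock: 28.48
position: [633.8, -28.9, 10.7]
ee_rot: [0.727, -0.686, -0.0, 0.0]
contact_force: [0.3, 0.5, -2.3]
gripper_width: 59.9
grasp_force: 65.1
```

{"fn": "servo_tool", "kwargs": {"commands": [[[255, 0, 0, 0.0008, 0, 0, 0], [255, 0, 0, 0, 0, 0, 0], [255, 0, 0, 0, 0, 0, 0]]]}}

```text
clock: 28.73
position: [634.0, -28.8, 10.5]
ee_rot: [0.727, -0.686, 0.0, -0.0]
contact_force: [-1.1, 0.2, 2.2]
gripper_width: 59.4
grasp_force: 65.2
```

{"fn": "servo_tool", "kwargs": {"commands": [[[20, 0, 0, 0, 0, 0, 0], [20, 0, 0, 0, 0, 0, 0], [20, 0, 0, 0, 0, 0, 0], [20, 0, 0, 0, 0, 0, 0], [20, 0, 0, -0.01, 0, 0, 0], [0, 0, 0, -0.025, 0, 0, 0], [0, 0, 0, -0.035, 0, 0, 0], [0, 0, 0, -0.035, 0, 0, 0], [0, 0, 0, -0.035, 0, 0, 0], [0, 0, 0, -0.015, 0, 0, 0]]]}}

```text
clock: 29.57
position: [636.4, -28.9, 171.9]
ee_rot: [0.728, -0.686, 0.004, -0.003]
contact_force: [1.6, -0.3, 1.2]
gripper_width: 85.5
grasp_force: 0.0
```

```bash
python3 - <<'E'
from h import *
go(521.9,251.3,160)
d=cams.get_image("side"); f=d["frame"]
cv2.imwrite("pics/s6.png",cv2.resize(f[90:310,200:460],None,fx=2.7,fy=2.7,interpolation=cv2.INTER_CUBIC))
E
```

```text
t 29.6 pos [636.4 -28.9 171.9] tool shift mm [-286.4   97.9   10.8] head -86.63 tilt 0.57 w 85.5
```

View pics/s6.png

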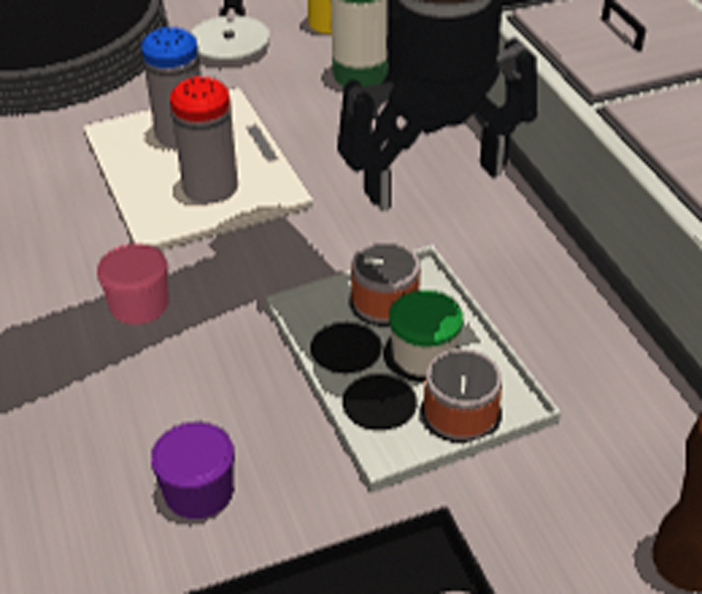

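Green now sits where yellow was, with its lid at crop (425,317) against (424,317) before. Now red goes back first.

{"fn": "servo_tool", "kwargs": {"commands": [[[0, -0.015, 0.005, 0, 0, 0, 0], [0, -0.03, 0.01, 0, 0, 0, 0], [0, -0.035, 0.012, 0, 0, 0, 0], [0, -0.035, 0.012, 0, 0, 0, 0], [0, -0.035, 0.012, 0, 0, 0, 0], [0, -0.035, 0.012, 0, 0, 0, 0], [0, -0.035, 0.012, 0, 0, 0, 0], [0, -0.033, 0.012, 0, 0, 0, 0], [0, -0.022, 0.008, 0, 0, 0, 0], [0, -0.01, 0.003, 0, 0, 0, 0]]]}}

```text
clock: 30.45
position: [518.3, 252.7, 165.6]
ee_rot: [0.728, -0.685, -0.0, -0.0]
contact_force: [0.0, 0.0, 0.3]
gripper_width: 85.4
grasp_force: 0.0
```

{"fn": "servo_tool", "kwargs": {"commands": [[[0, 0, 0, 0, 0, 0, 0], [0, 0, 0, 0.008, 0, 0, 0], [0, 0, 0, 0, 0, 0, 0], [0, 0, 0, 0, 0, 0, 0]]]}}

```text
clock: 30.78
position: [519.5, 248.5, 156.2]
ee_rot: [0.727, -0.687, -0.0, 0.001]
contact_force: [0.9, 0.3, 1.0]
gripper_width: 85.1
grasp_force: 0.0
```

```bash
python3 - <<'E'
from h import *
go(521.9,251.3,74.6)
E
```

```text
t 30.8 pos [519.5 248.5 156.2] tool shift mm [-2.8 -2.7 81.5] head -86.79 tilt 0.12 w 85.1
```

{"fn": "servo_tool", "kwargs": {"commands": [[[0, -0.0015, -0.001, 0.012, 0, 0, 0], [0, -0.001, -0.001, 0.02, 0, 0, 0], [0, 0, 0, 0.02, 0, 0, 0], [0, 0, 0, 0.015, 0, 0, 0], [0, 0, 0, 0.01, 0, 0, 0], [0, 0, 0, 0.004, 0, 0, 0], [0, 0, 0, 0, 0, 0, 0], [0, 0, 0, 0, 0, 0, 0], [0, 0, 0, 0, 0, 0, 0], [0, 0, 0, 0, 0, 0, 0]]]}}

```text
clock: 31.62
position: [522.0, 253.0, 77.1]
ee_rot: [0.727, -0.686, 0.0, -0.001]
contact_force: [0.6, -0.2, 0.6]
gripper_width: 85.5
grasp_force: 0.0
```

```bash
python3 - <<'E'
from h import *
go(521.9,251.3,74.6)
E
```

```text
t 31.6 pos [522.  253.   77.1] tool shift mm [1.7 0.2 2.5] head -86.68 tilt 0.13 w 85.5
```

{"fn": "servo_tool", "kwargs": {"commands": [[[0, 0.0017, 0, 0.002, 0, 0, 0], [0, 0, 0, 0, 0, 0, 0], [255, 0, 0, 0, 0, 0, 0], [255, 0, 0, 0, 0, 0, 0], [255, 0, 0, 0, 0, 0, 0], [255, 0, 0, 0, 0, 0, 0], [255, 0, 0, 0, 0, 0, 0], [255, 0, 0, 0, 0, 0, 0], [255, 0, 0, 0, 0, 0, 0], [255, 0, 0, 0, 0, 0, 0]]]}}

```text
clock: 32.45
position: [521.9, 251.2, 74.5]
ee_rot: [0.727, -0.686, 0.0, -0.001]
contact_force: [1.2, -0.3, 3.9]
gripper_width: 54.5
grasp_force: 63.9
```

```bash
python3 - <<'E'
from h import *
go(579.8,-66,66)
E
```

```text
t 32.5 pos [521.9 251.2  74.5] tool shift mm [320.  -39.3   8.4] head -86.67 tilt 0.07 w 54.5
```

{"fn": "servo_tool", "kwargs": {"commands": [[[255, 0, 0, -0.005, 0, 0, 0], [255, 0, 0, -0.015, 0, 0, 0], [255, 0, 0, -0.025, 0, 0, 0], [255, 0, 0, -0.025, 0, 0, 0], [255, 0, 0, -0.015, 0, 0, 0], [255, 0.015, -0.002, 0, 0, 0, 0], [255, 0.025, -0.003, 0, 0, 0, 0], [255, 0.032, -0.004, 0, 0, 0, 0], [255, 0.032, -0.004, 0, 0, 0, 0], [255, 0.032, -0.004, 0, 0, 0, 0]]]}}

```text
clock: 33.28
position: [544.6, 113.9, 157.1]
ee_rot: [0.727, -0.686, -0.001, 0.002]
contact_force: [1.3, 0.5, -3.2]
gripper_width: 54.7
grasp_force: 63.8
```

{"fn": "servo_tool", "kwargs": {"commands": [[[255, 0.032, -0.004, 0, 0, 0, 0], [255, 0.032, -0.004, 0, 0, 0, 0], [255, 0.032, -0.004, 0, 0, 0, 0], [255, 0.032, -0.004, 0, 0, 0, 0], [255, 0.028, -0.0035, 0, 0, 0, 0], [255, 0.02, -0.0025, 0, 0, 0, 0], [255, 0.008, -0.001, 0, 0, 0, 0], [255, 0, 0, 0, 0, 0, 0], [255, 0, 0, 0, 0, 0, 0], [255, 0, 0, 0, 0, 0, 0]]]}}

```text
clock: 34.12
position: [579.2, -65.5, 158.3]
ee_rot: [0.727, -0.686, -0.001, 0.0]
contact_force: [-0.5, -0.3, -2.6]
gripper_width: 54.6
grasp_force: 63.8
```

```bash
python3 - <<'E'
from h import *
go(579.8,-66,66.3)
E
```

```text
t 34.1 pos [579.2 -65.5 158.3] tool shift mm [ 0.6 -0.7 92. ] head -86.65 tilt 0.1 w 54.6
```

Down 90, then fine steps until contact.

{"fn": "servo_tool", "kwargs": {"commands": [[[255, 0.0005, 0, 0.012, 0, 0, 0], [255, 0, 0, 0.022, 0, 0, 0], [255, 0, 0, 0.022, 0, 0, 0], [255, 0, 0, 0.018, 0, 0, 0], [255, 0, 0, 0.01, 0, 0, 0], [255, 0, 0, 0.004, 0, 0, 0], [255, 0, 0, 0.001, 0, 0, 0], [255, 0, 0, 0, 0, 0, 0], [255, 0, 0, 0, 0, 0, 0], [255, 0, 0, 0, 0, 0, 0]]]}}

```text
clock: 34.95
position: [580.8, -66.5, 71.2]
ee_rot: [0.727, -0.686, 0.001, -0.001]
contact_force: [-0.1, 0.2, -2.4]
gripper_width: 54.6
grasp_force: 63.9
```

{"fn": "servo_tool", "kwargs": {"commands": [[[255, 0, 0, 0.001, 0, 0, 0], [255, 0, 0, 0, 0, 0, 0], [255, 0, 0, 0, 0, 0, 0]]]}}

```text
clock: 35.2
position: [580.0, -66.8, 69.3]
ee_rot: [0.727, -0.686, 0.0, -0.0]
contact_force: [-0.6, -1.2, -2.1]
gripper_width: 54.2
grasp_force: 63.9
```

{"fn": "servo_tool", "kwargs": {"commands": [[[255, 0, 0, 0.001, 0, 0, 0], [255, 0, 0, 0.001, 0, 0, 0], [255, 0, 0, 0, 0, 0, 0], [255, 0, 0, 0, 0, 0, 0]]]}}

```text
clock: 35.53
position: [579.9, -66.7, 66.9]
ee_rot: [0.727, -0.686, -0.0, 0.0]
contact_force: [0.4, -0.2, -1.4]
gripper_width: 54.8
grasp_force: 63.9
```

{"fn": "servo_tool", "kwargs": {"commands": [[[255, 0, 0, 0.001, 0, 0, 0], [255, 0, 0, 0, 0, 0, 0], [255, 0, 0, 0, 0, 0, 0]]]}}

```text
clock: 35.78
position: [580.1, -66.7, 66.5]
ee_rot: [0.727, -0.686, 0.0, -0.0]
contact_force: [-0.4, 0.1, 1.3]
gripper_width: 54.8
grasp_force: 64.1
```

{"fn": "servo_tool", "kwargs": {"commands": [[[0, 0, 0, 0, 0, 0, 0], [0, 0, 0, 0, 0, 0, 0], [0, 0, 0, 0, 0, 0, 0], [0, 0, 0, 0, 0, 0, 0], [0, 0, 0, 0, 0, 0, 0], [0, 0, 0, -0.015, 0, 0, 0], [0, 0, 0, -0.025, 0, 0, 0], [0, 0, 0, -0.03, 0, 0, 0], [0, 0, 0, -0.03, 0, 0, 0], [0, 0, 0, 0, 0, 0, 0]]]}}

```text
clock: 36.62
position: [583.9, -66.8, 172.9]
ee_rot: [0.728, -0.686, 0.005, -0.004]
contact_force: [0.5, 0.4, 1.0]
gripper_width: 85.6
grasp_force: 0.0
```

```bash
python3 - <<'E'
from h import *
go(516.9,351.7,160)
E
```

```text
t 36.6 pos [583.9 -66.8 172.9] tool shift mm [-421.8   42.2   11.9] head -86.6 tilt 0.75 w 85.6
```

{"fn": "servo_tool", "kwargs": {"commands": [[[0, -0.02, 0.002, 0, 0, 0, 0], [0, -0.034, 0.003, 0, 0, 0, 0], [0, -0.034, 0.003, 0, 0, 0, 0], [0, -0.034, 0.003, 0, 0, 0, 0], [0, -0.034, 0.003, 0, 0, 0, 0], [0, -0.034, 0.003, 0, 0, 0, 0], [0, -0.034, 0.003, 0, 0, 0, 0], [0, -0.034, 0.003, 0, 0, 0, 0], [0, -0.034, 0.003, 0, 0, 0, 0], [0, -0.034, 0.003, 0, 0, 0, 0]]]}}

```text
clock: 37.45
position: [531.6, 258.8, 166.0]
ee_rot: [0.727, -0.686, 0.0, -0.0]
contact_force: [1.2, -0.1, -0.1]
gripper_width: 85.6
grasp_force: 0.0
```

{"fn": "servo_tool", "kwargs": {"commands": [[[0, -0.034, 0.003, 0, 0, 0, 0], [0, -0.034, 0.003, 0, 0, 0, 0], [0, -0.02, 0.002, 0, 0, 0, 0], [0, -0.008, 0.001, 0, 0, 0, 0], [0, 0, 0, 0.005, 0, 0, 0], [0, 0, 0, 0, 0, 0, 0], [0, 0, 0, 0, 0, 0, 0], [0, 0, 0, 0, 0, 0, 0]]]}}

```text
clock: 38.12
position: [517.9, 350.9, 160.9]
ee_rot: [0.727, -0.687, 0.0, 0.0]
contact_force: [0.1, -0.3, 0.2]
gripper_width: 85.4
grasp_force: 0.0
```

```bash
python3 - <<'E'
from h import *
go(516.9,351.7,73.2)
E
```

```text
t 38.1 pos [517.9 350.9 160.9] tool shift mm [-0.9  0.9 87.7] head -86.78 tilt 0.03 w 85.4
```

{"fn": "servo_tool", "kwargs": {"commands": [[[0, 0, 0.001, 0.012, 0, 0, 0], [0, 0, 0, 0.022, 0, 0, 0], [0, 0, 0, 0.022, 0, 0, 0], [0, 0, 0, 0.016, 0, 0, 0], [0, 0, 0, 0.01, 0, 0, 0], [0, 0, 0, 0.005, 0, 0, 0], [0, 0, 0, 0, 0, 0, 0], [0, 0, 0, 0, 0, 0, 0], [0, 0, 0, 0, 0, 0, 0], [0, 0, 0, 0, 0, 0, 0]]]}}

```text
clock: 38.95
position: [517.2, 352.9, 75.3]
ee_rot: [0.727, -0.686, 0.0, -0.001]
contact_force: [-0.6, 0.2, -0.2]
gripper_width: 85.7
grasp_force: 0.0
```

```bash
python3 - <<'E'
from h import *
go(516.9,351.7,73.2)
E
```

```text
t 39.0 pos [517.2 352.9  75.3] tool shift mm [1.1 0.3 2.1] head -86.68 tilt 0.14 w 85.7
```

{"fn": "servo_tool", "kwargs": {"commands": [[[0, 0.001, 0, 0.0015, 0, 0, 0], [0, 0, 0, 0, 0, 0, 0], [255, 0, 0, 0, 0, 0, 0], [255, 0, 0, 0, 0, 0, 0], [255, 0, 0, 0, 0, 0, 0], [255, 0, 0, 0, 0, 0, 0], [255, 0, 0, 0, 0, 0, 0], [255, 0, 0, 0, 0, 0, 0], [255, 0, 0, 0, 0, 0, 0], [255, 0, 0, 0, 0, 0, 0]]]}}

```text
clock: 39.78
position: [517.1, 351.6, 73.0]
ee_rot: [0.727, -0.686, 0.0, -0.001]
contact_force: [1.1, 0.0, 4.5]
gripper_width: 54.9
grasp_force: 63.9
```

```bash
python3 - <<'E'
from h import *
go(573.8,2.1,66)
E
```

```text
t 39.8 pos [517.1 351.6  73. ] tool shift mm [352.2 -36.3   6.8] head -86.67 tilt 0.07 w 54.9
```

{"fn": "servo_tool", "kwargs": {"commands": [[[255, 0, 0, -0.005, 0, 0, 0], [255, 0, 0, -0.015, 0, 0, 0], [255, 0, 0, -0.025, 0, 0, 0], [255, 0, 0, -0.025, 0, 0, 0], [255, 0, 0, -0.015, 0, 0, 0], [255, 0.015, -0.0015, 0, 0, 0, 0], [255, 0.025, -0.0025, 0, 0, 0, 0], [255, 0.032, -0.0033, 0, 0, 0, 0], [255, 0.032, -0.0033, 0, 0, 0, 0], [255, 0.032, -0.0033, 0, 0, 0, 0]]]}}

```text
clock: 40.62
position: [536.7, 214.0, 155.5]
ee_rot: [0.727, -0.686, -0.001, 0.002]
contact_force: [0.6, -1.3, -2.9]
gripper_width: 54.5
grasp_force: 63.9
```

{"fn": "servo_tool", "kwargs": {"commands": [[[255, 0.032, -0.0033, 0, 0, 0, 0], [255, 0.032, -0.0033, 0, 0, 0, 0], [255, 0.032, -0.0033, 0, 0, 0, 0], [255, 0.032, -0.0033, 0, 0, 0, 0], [255, 0.032, -0.0033, 0, 0, 0, 0], [255, 0.028, -0.003, 0, 0, 0, 0], [255, 0.02, -0.002, 0, 0, 0, 0], [255, 0.008, -0.001, 0, 0, 0, 0], [255, 0, 0, 0, 0, 0, 0], [255, 0, 0, 0, 0, 0, 0]]]}}

```text
clock: 41.45
position: [572.3, 1.7, 156.4]
ee_rot: [0.727, -0.687, -0.001, 0.001]
contact_force: [-0.6, 0.8, -2.2]
gripper_width: 54.7
grasp_force: 64.0
```

```bash
python3 - <<'E'
from h import *
go(573.8,2.1,65.3)
E
```

```text
t 41.5 pos [572.3   1.7 156.4] tool shift mm [-0.3 -1.7 91.1] head -86.76 tilt 0.15 w 54.7
```

{"fn": "servo_tool", "kwargs": {"commands": [[[255, 0, -0.001, 0.012, 0, 0, 0], [255, 0, 0, 0.022, 0, 0, 0], [255, 0, 0, 0.022, 0, 0, 0], [255, 0, 0, 0.018, 0, 0, 0], [255, 0, 0, 0.01, 0, 0, 0], [255, 0, 0, 0.003, 0, 0, 0], [255, 0, 0, 0.001, 0, 0, 0], [255, 0, 0, 0, 0, 0, 0], [255, 0, 0, 0, 0, 0, 0], [255, 0, 0, 0, 0, 0, 0]]]}}

```text
clock: 42.28
position: [575.1, 2.4, 70.7]
ee_rot: [0.727, -0.686, 0.001, -0.001]
contact_force: [0.4, -1.2, -2.0]
gripper_width: 55.0
grasp_force: 64.0
```

{"fn": "servo_tool", "kwargs": {"commands": [[[255, 0, 0, 0.001, 0, 0, 0], [255, 0, 0, 0.001, 0, 0, 0], [255, 0, 0, 0, 0, 0, 0], [255, 0, 0, 0, 0, 0, 0]]]}}

```text
clock: 42.62
position: [574.4, 2.0, 67.6]
ee_rot: [0.727, -0.686, 0.0, -0.0]
contact_force: [0.1, -1.3, -2.4]
gripper_width: 54.8
grasp_force: 64.0
```

{"fn": "servo_tool", "kwargs": {"commands": [[[255, 0, 0, 0.001, 0, 0, 0], [255, 0, 0, 0.001, 0, 0, 0], [255, 0, 0, 0, 0, 0, 0], [255, 0, 0, 0, 0, 0, 0]]]}}

```text
clock: 42.95
position: [574.3, 2.1, 65.4]
ee_rot: [0.727, -0.686, -0.0, 0.0]
contact_force: [-0.4, -0.7, -1.9]
gripper_width: 54.9
grasp_force: 64.0
```

{"fn": "servo_tool", "kwargs": {"commands": [[[255, 0, 0, 0.0008, 0, 0, 0], [255, 0, 0, 0, 0, 0, 0], [255, 0, 0, 0, 0, 0, 0]]]}}

```text
clock: 43.2
position: [574.5, 2.1, 65.0]
ee_rot: [0.727, -0.686, 0.0, -0.0]
contact_force: [-0.6, 0.2, 0.2]
gripper_width: 54.8
grasp_force: 64.1
```

{"fn": "servo_tool", "kwargs": {"commands": [[[0, 0, 0, 0, 0, 0, 0], [0, 0, 0, 0, 0, 0, 0], [0, 0, 0, 0, 0, 0, 0], [0, 0, 0, 0, 0, 0, 0], [0, 0, 0, 0, 0, 0, 0], [0, 0, 0, -0.015, 0, 0, 0], [0, 0, 0, -0.025, 0, 0, 0], [0, 0, 0, -0.03, 0, 0, 0], [0, 0, 0, -0.035, 0, 0, 0], [0, 0, 0, -0.015, 0, 0, 0]]]}}

```text
clock: 44.03
position: [576.5, 2.2, 189.7]
ee_rot: [0.728, -0.686, 0.003, -0.003]
contact_force: [0.7, 0.4, 0.3]
gripper_width: 85.6
grasp_force: 0.0
```

{"fn": "servo_tool", "kwargs": {"commands": [[[0, -0.015, 0.01, 0, 0, 0, 0], [0, -0.025, 0.02, 0, 0, 0, 0], [0, -0.03, 0.02, 0, 0, 0, 0], [0, -0.03, 0.02, 0, 0, 0, 0], [0, -0.03, 0.02, 0, 0, 0, 0], [0, -0.02, 0.01, 0, 0, 0, 0], [0, -0.01, 0, 0, 0, 0, 0], [0, 0, 0, 0, 0, 0, 0], [0, 0, 0, 0, 0, 0, 0], [0, 0, 0, 0, 0, 0, 0]]]}}

```text
clock: 44.87
position: [465.8, 155.5, 184.6]
ee_rot: [0.727, -0.687, 0.0, 0.0]
contact_force: [0.0, 0.0, -0.1]
gripper_width: 85.3
grasp_force: 0.0
```

```bash
python3 - <<'E'
from h import *
d=cams.get_image("side"); cv2.imwrite("pics/s7.png",d["frame"])
d=cams.get_image("top"); f=d["frame"]; cv2.imwrite("pics/t7.png",f)
for n,a,b,z in(("red",0,5,122),("blue",105,125,122),("yellow",22,35,54),("green",45,80,54)):
    for s,c in blobs(f,a,b,130,50):
        if 220<c[0]<490 and 120<c[1]<330: print(n,s,c,back(d,*c,z).round(1))
E
```

```text
red [329, 182, 26, 27, 533] [341.5, 195.4] [580.4 -65.4 122. ]
blue [296, 185, 26, 26, 512] [308.8, 197.8] [575.2   2.6 122. ]
yellow [428, 244, 30, 30, 698] [442.8, 258.3] [ 454.9 -287.6   54. ]
green [311, 166, 25, 24, 324] [323.1, 176.9] [635.8 -27.8  54. ]
```

View pics/s7.png

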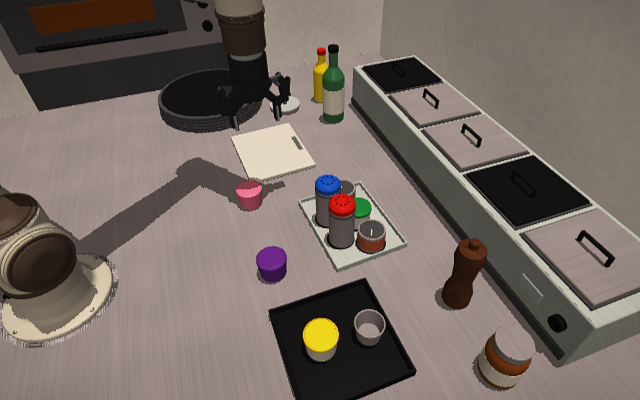

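The final view shows red (342,205) and blue (327,187) back on their pads, within 3 mm of where they started. Green is on the back middle pad at (361,207), yellow is upright in the tray at (321,338), and the cans are unmoved. I'm handing in.

```bash
python3 -c "
from bench import ticket
print(ticket.job_done())"
```

```text
the job is handed in; nothing more can be done
None
```

I swapped the tubs and handed the job in at about 45 s: both shakers stand within about 3 mm of where they started, green is on the back middle pad, yellow is upright in the tray, and the cans show no movement; no verdict came back.

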